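# Work a shelf rail out of a glass-topped basket and hold it up

## Robot

A 6-joint arm with a two-finger parallel gripper is mounted at the origin on the work surface. World frame = base frame: x ahead of the robot, y to its left, z up, the work surface at z = 0. Lengths are in mm, angles in rad, forces in N, time in s.
With the tool pointing down it reaches from about 375 to 900 mm from the base axis. Payload 3.1 kg.
Tool frame: the origin (TCP) lies on the front face of the gripper's body, between the roots of the fingers; the fingertips stand 73 mm ahead of it and the grasp point (between the pads) lies 54 mm ahead of it (r.hold_point_z is the distance from the TCP to the grasp point, in mm); z points along the fingers, y is the direction in which the jaws open and shut (so a half turn about z gives the same grasp; the last joint's range is limited). The gripper opens to 85 mm and grips with 20 to 120 N. Pads are 22 mm wide; open, the fingers measure 114 mm over their backs; the gripper's body (76 mm by 85 mm) begins 54 mm behind the grasp point. The pads swing forward as they close: fully open they stand 13 mm farther back than shut.
Start: joints at [1.05, 0.527, 1.433, -0, 1.181, -0.178], TCP at [210.037, 588.627, 303.91] pointing down, gripper open.
Joint ranges: [-3.08, 3.08], [-0.75, 2.2], [0.22, 2.44], [-1.43, 4.57], [0, 2.65], [-2.85, 2.85]. Speed limits (rad/s): [2.79, 2.79, 3.14, 3.14, 3.14, 3.14].

## Interface

Orientations are given as [roll, pitch, yaw] about the fixed x, y, z axes, in that order (R = Rz(yaw) Ry(pitch) Rx(roll)).
In Python, from cell import r, read_camera, calibration, ticket, search_frame, trace, mark_of gives the robot as it stands.
- The arm moves only by the shell command python3 -m creep 'ROWS' [FORCE]. ROWS is JSON, a list that holds one entry, the list of rows, each a list of 5 numbers: the shift along the tool's x, y, z scaled (see below), then the turn about the tool's z scaled (see below), then the opening, from 0 (shut) to 1 (fully open). A call has 1 to 10 rows; each row shifts and turns the commanded pose from where the row before left it, along the tool's axes as they then stand; what a row does not reach is not made up. The controller multiplies each number of a shift by 1 m and each number of a turn by 90 degrees. A row lasts 1/8 s, in which the tool goes at most 62.5 mm and 10.7 degrees, less where a joint would pass 70% of its speed; a pose out of reach is approached as far as the arm can. A call with a number of a shift or a turn outside -1 to 1 is refused whole. A call with a gripper value outside its range is refused whole. The fingers move at their own pace and stop on an object; FORCE is the grip in N (left out, the last holds). Time passes only in rows, so rows that do not move let the fingers close. It gives the time, the measured TCP pose, the force and the opening at its end, in the units of the state.
- r.read_state(): the state, without advancing time (a new reading comes with each control period).
- read_camera(name): name is "side" or "top"; returns (picture, depth): 384x512x3 uint8, red, green, blue; 384x512 float32, mm along the optical axis (not along the pixel's ray), 0 where there is no reading.
- calibration(name): a dict with "fx", "fy", "cx", "cy" (pixels), "eye" and "rotation" of the camera in the world. Camera axes: x right, y down, z forward; pixel columns grow to the right and rows downward; lengths in mm; the calibration is good to about 2 mm. A picture is of the moment at which its call begins. calibration takes no time and is no camera call.
- ticket.hand_in(): hands the job in, once; it reports no verdict.
Trained networks look in the newest picture that a camera, given by its name, has taken for a name from the list of things; names that differ only in an ending like _2 or _b are one class to them, and where a whole thing is asked for, a point or a joint stands for the part that bears it (a point fixed in the world has none). Each returns a list of dicts, best first, with "score" (0 to 1); they miss things now and then, are a little off and sometimes report something else, mostly with a low value. They report only what shows in the picture. A call takes as long as a camera call. They do not tell look-alikes from the thing itself.
- search_frame(camera, name): "box" ([centre column, centre row, width, height] in pixels, round what is visible of it).
- trace(camera, name): "mask" (384x512 bool, what is visible of it) and "box" ([centre column, centre row, width, height] in pixels, round what is visible of it).
- mark_of(camera, name): "point" ([column, row] in pixels: a listed point, or the origin of a listed thing).
The state is a dict: "time": time; "joint_pos": joint angles; "dq": joint speeds; "effort": joint torques, N m; "position": TCP position; "orientation": TCP orientation; "force": force on the tool from outside, world axes, zero at the start; "torque": the same for the moment, N m; "finger_gap": finger opening in mm.
Only numpy, scipy, OpenCV 4.12 (cv2) and the standard library are available. Lean on these libraries where they do the work, as an engineer would, in place of code of your own. Each camera call takes 0.05 s, during which the arm holds its last target.

## Task

The chrome shelf rail in the wire basket is longer than the gap between the two fixed glass panels on top. Grip it, tilt it and work it out through the gap one end first, without levering hard on the glass and without disturbing the other things in the basket or on the table. Finish while holding the rail still in the gripper, the whole of it at least 8 cm above the level of the glass and touching nothing else; do not put it down or let go.

Things in the scene. Friction and masses are not known exactly. Their poses are not given: they have to be found in the camera images.
- rail_mid (a point): Centre (half-way up) of the loose chrome square-tube rail lying on the basket's floor: 230 mm long, 22 wide, 22 high, 0.11 to 0.23 kg, black plug at each end. x runs along it to the end farther from the robot, y across, z up. Both ends start under the glass; the middle shows in the gap and can be gripped across its width from above.
- rail_far (a point): Centre of the rail's end face farther from the robot (115 mm along the rail's +x from its centre)
- rail_near (a point): Centre of the rail's end face nearer the robot (115 mm along the rail's -x from its centre)
- basket: Wire basket fixed to the table, 300 x 220 mm inside (its x, y), walls 6 mm. Origin: centre of its underside, on the table; x points to its far side, away from the robot, z up. Flat solid floor 14 mm above the origin; the wire walls act as solid, up to the glass (underside 86 mm above the origin). Between two fixed glass panels the top is open from x = -65 to +100 mm, over the whole width.
- panel_near: Fixed greenish glass panel, 6 mm thick, metal strip along its edge, covering the basket from its near wall (inside face at basket x = -150 mm) to x = -65 mm. Origin on its free edge (near border of the gap), half-way along y, on its underside, 86 mm above the table; top face at 92 mm. Axes as the basket's.
- panel_far: The same kind of panel, covering the basket from x = +100 mm to its far wall (inside face at basket x = +150 mm). Origin on its free edge (far border of the gap), half-way along y, on its underside, 86 mm above the table; top face at 92 mm. Axes as the basket's.
- foot: Bystander: small black rubber foot, disc 28 mm across and 16 mm high, inside the basket in its far right corner under the far glass; origin at the centre of its underside
- clip: Bystander: small white plastic block 30 x 22 x 14 mm, inside the basket in its near left corner under the near glass; origin at the centre of its underside
- tape: Bystander: cardboard tape core, 96 mm across, 45 mm high, standing on the table to the left; origin at the centre of its underside
- brick: Bystander: terracotta brick 100 x 200 x 60 mm lying on the table at the left; origin at the centre of its underside
- jar: Bystander: clear jar with steel cap, 64 mm across, 75 mm high, on the table to the right; origin at the centre of its underside
- wrench: Bystander: steel wrench lying on the table to the right; origin under the tool
- carton: Bystander: closed cardboard carton 130 x 100 x 70 mm on the table at the right; origin at the centre of its underside
Mind the look-alikes: they are no part of the job. Of the things shaped like the part that bears rail_mid, the bare steel one is meant.

How it is judged (in metres and radians):
On the way:
1. the rail is tilted, one end up out of the gap and above the glass while the other end is still below the glass (((height (world z) of rail_far above 0.105 m and height (world z) of rail_near below 0.086 m) or (height (world z) of rail_near above 0.105 m and height (world z) of rail_far below 0.086 m))), for 0.1 s.
At the end, for the whole second after the job is handed in: The rail is still (below 0.03 m/s, 0.3 rad/s), held by the fingers (over 1 N), both end centres over 182 mm above the table (all of it about 80 mm above the glass), touching neither basket, glass nor bystanders; every bystander is within 30 mm of its start (height (world z) of each of rail_far, rail_near above 0.182 m and contact force between the fingers and rail above 1 N and contact force between rail and basket below 0.1 N and linear speed of rail below 0.03 m/s and angular speed of rail below 0.3 rad/s and contact force between rail and foot below 0.1 N and contact force between rail and clip below 0.1 N and contact force between rail and tape below 0.1 N and contact force between rail and brick below 0.1 N and contact force between rail and jar below 0.1 N and contact force between rail and wrench below 0.1 N and contact force between rail and carton below 0.1 N and distance of each of foot, clip, tape, brick, jar, wrench, carton from where it was at the start of the episode below 0.03 m); the arm keeps its last pose, push and grip.
It fails at once if a glass panel is pushed with more than 25 N (contact force between any of panel_near, panel_far and anything else above 25 N).
It fails at once if a bystander is moved by more than 30 mm (distance of any of foot, clip, tape, brick, jar, wrench, carton from where it was at the start of the episode above 0.03 m).
It also fails if it takes over 45 s, if anything falls off the work surface, if the arm or the gripper's body presses on something with over 40 N, if the wrist force passes 120 N, or if a joint passes its speed limit or range.

## Working session

There is one attempt and no reset: what is moved stays moved. The work goes in short steps, Python scripts to look and compute and a shell command to move; the robot and the scene stay as the last step left them, time stands still between calls to the robot, and variables do not carry over. Pictures are saved under pics/ and viewed, and the job is handed in when it is done.

```bash
ls; mkdir -p pics; python3 - <<'E'
from cell import r, read_camera, calibration, search_frame, mark_of
import cv2
print(r.read_state(), r.hold_point_z)
for c in ("top","side"):
    p,d=read_camera(c); cv2.imwrite(f"pics/{c}0.png",p[:,:,::-1]); print(c,calibration(c))
    import numpy as np
    np.savez(f"{c}0.npz",p=p,d=d)
    for n in ("rail_mid","rail_far","rail_near","basket","panel_near","panel_far"):
        print(n,[(x['score'],x['point']) for x in mark_of(c,n)][:4])
    print([(x['score'],x['box']) for x in search_frame(c,"rail_mid")])
E
```

```text
pics
{'time': 0.0, 'joint_pos': array([ 1.04949508e+00,  5.28435602e-01,  1.43392892e+00,  2.51490189e-05,
        1.18137049e+00, -1.78467828e-01]), 'dq': array([-0.00024892, -0.00041868, -0.0008175 , -0.00128424,  0.00071408,
       -0.00110025]), 'effort': array([ 7.70521074e-04, -4.42347336e+01, -1.78026098e+01, -2.15986011e-04,
        8.39717482e-03, -1.14632178e-05]), 'position': array([209.75964936, 588.14780978, 302.94375021]), 'orientation': array([-3.13948844e+00, -4.03192870e-04,  2.79874923e+00]), 'force': array([0.28485119, 0.36859094, 1.36061794]), 'torque': array([0.00365287, 0.00090674, 0.04057053]), 'finger_gap': 85.32062232063984} 53.900000000000006
top {'fx': 357.59620291429405, 'fy': 357.59620291429405, 'cx': 256.0151312208495, 'cy': 192.45109109259297, 'eye': array([ 201.43044264,  -77.50880669, 1249.29677972]), 'rotation': array([-2.89893589e+00,  1.71011019e-03, -1.52840352e+00])}
rail_mid [(0.88, [125.4, 268.2]), (0.82, [222.0, 178.4]), (0.56, [296.2, 170.1])]
rail_far [(0.98, [276.2, 145.9]), (0.83, [151.6, 239.3]), (0.78, [219.9, 146.9])]
rail_near [(0.83, 
[... 237 characters left out ...]
, (0.67, [225.3, 171.1, 12.8, 47.9])]
side {'fx': 485.5331561457437, 'fy': 485.5331561457437, 'cx': 253.50208162996387, 'cy': 197.19121836834537, 'eye': array([-258.49150957, -905.4551256 , 1011.07618389]), 'rotation': array([-2.26811074,  0.00444701, -0.70565256])}
rail_mid [(0.85, [113.0, 180.1]), (0.65, [319.4, 217.8]), (0.63, [251.4, 179.7])]
rail_far [(0.82, [159.5, 182.1]), (0.75, [321.2, 194.9])]
rail_near [(0.63, [320.2, 248.3])]
basket [(0.86, [249.0, 185.8]), (0.72, [415.0, 290.7])]
panel_near [(0.97, [228.8, 172.2]), (0.22, [206.3, 133.1])]
panel_far [(0.62, [269.2, 151.8])]
[(0.93, [132.5, 182.9, 48.4, 14.3]), (0.83, [261.9, 174.4, 28.3, 24.6]), (0.75, [321.1, 221.2, 9.1, 57.4])]
```

View pics/top0.png

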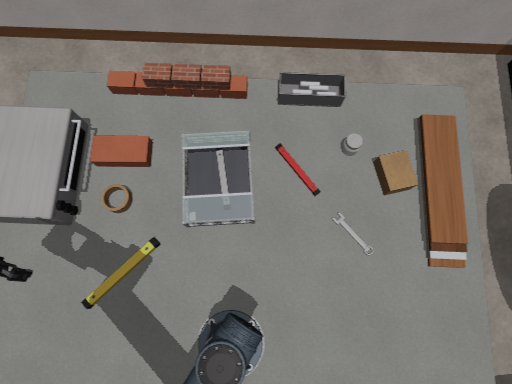

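View pics/side0.png

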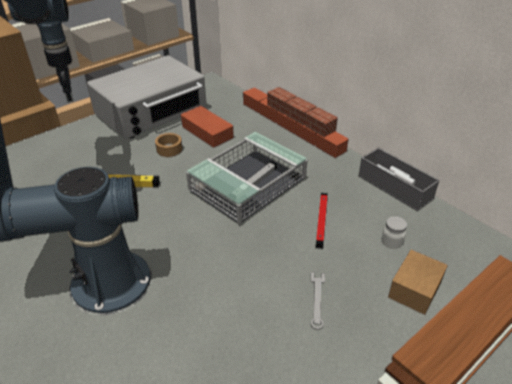

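```bash
cat > h.py <<'E'
import numpy as np
from scipy.spatial.transform import Rotation as Ro
from cell import calibration
def cam(c):
    k=calibration(c); return k,Ro.from_euler('xyz',k['rotation']).as_matrix()
def dep(c,u,v,z):   # depth->world
    k,R=cam(c); u=np.asarray(u,float);v=np.asarray(v,float)
    return k['eye']+(np.stack([(u-k['cx'])/k['fx']*z,(v-k['cy'])/k['fy']*z,z*np.ones_like(u)],-1))@R.T
def plane(c,u,v,h):
    k,R=cam(c); d=R@np.array([(u-k['cx'])/k['fx'],(v-k['cy'])/k['fy'],1]); return k['eye']+d*(h-k['eye'][2])/d[2]
def proj(c,P):
    k,R=cam(c); q=(np.asarray(P,float)-k['eye'])@R; return np.stack([k['fx']*q[...,0]/q[...,2]+k['cx'],k['fy']*q[...,1]/q[...,2]+k['cy']],-1)
E
python3 - <<'E'
from h import *
import cv2
p=np.load('top0.npz');im=p['p'];d=p['d']
cv2.imwrite('pics/topc.png',cv2.resize(im[122:234,172:264,::-1],None,fx=5.2,fy=5.2,interpolation=cv2.INTER_CUBIC))
vv,uu=np.mgrid[128:230,178:258]
W=dep('top',uu,vv,d[128:230,178:258])
Z=W[...,2]
np.set_printoptions(linewidth=250,precision=0,suppress=True)
print(Z[::4,::3])
s=np.load('side0.npz');cv2.imwrite('pics/sidec.png',cv2.resize(s['p'][130:222,180:312,::-1],None,fx=6,fy=6,interpolation=cv2.INTER_CUBIC))
E
```

```text
[[   8.    5.   -0.    5.   -3.    5.    1.    2.    3.   -0.   -1.    2.    3.    0.    1.    2.    1.   -2.    1.    0.   -1.   -1.    1.    2.    2.    2.   -0.]
 [   2.   -4.    0.   -2.    1.   -0.   -3.    5.    0.    1.    1.   -0.    0.   94.   94.   94.   95.   95.   97.   91.   99.   90.   90.   95.   -2.   -1.   -0.]
 [  -1.    3.   90.   93.   99.   91.   93.   92.   93.   95.   99.   90.   93.   93.   93.   92.   94.   93.   94.   94.   94.   93.   95.   96.    2.   -2.   -4.]
 [  -1.    4.   94.   93.   89.   95.   95.   93.   92.   96.   89.   94.   92.   93.   92.   96.   97.   90.   94.   95.   95.   91.   94.   94.   28.    1.   -2.]
 [   1.    1.   97.   89.   91.   92.   94.   94.   93.   96.   93.   91.   92.   91.   93.   90.   93.   90.   92.   95.   98.   94.   90.   92.   -1.   -3.    2.]
 [  -3.    2.   89.   91.   92.   94.   90.   91.   91.   89.   89.   85.   14.   37.   35.   15.   21.   16.   11.   17.   15.   22.   33.   13.    3.   -3.   -3.]
 [  -0.    0.   87. 1249.   18.   16.   15.   14.   12.   15.   16.   15.   16.   34.   37.   18.   20.   13. 
[... 2490 characters left out ...]
4.   96.   94.   94.   92.   89.    1.]
 [  -1.    2.   91.   90.   97.   95.   95.   91.   93.   94.   90.   91.   94.   92.   91.   93.   91.   93.   91.   93.   91.   91.   91.   92.   91.   94.   -2.]
 [   1.   -2.   91.   92.   89.   94.   95.   92.   92.   94.   91.   93.   92.   93.   93.   93.   93.   90.   89.   89.   84.   83.   57.   58.   56.   83.    1.]
 [   1.   -2.   80.   70.   36.   40.   39.   37.   21.   16.   18.   21.   21.   14.   14.   14.   15.    0.   -6.    1.    1.   -6.   -1.    0.    2.    4.   -0.]
 [   4.   -1.   -3.    4.   -1.    7.    2.   -1.    2.   -3.    1.   -3.    0.    2.   -0.    2.    1.    0.   -2.    1.    0.   -2.    1.    0.    4.    1.    1.]]
```

View pics/topc.png

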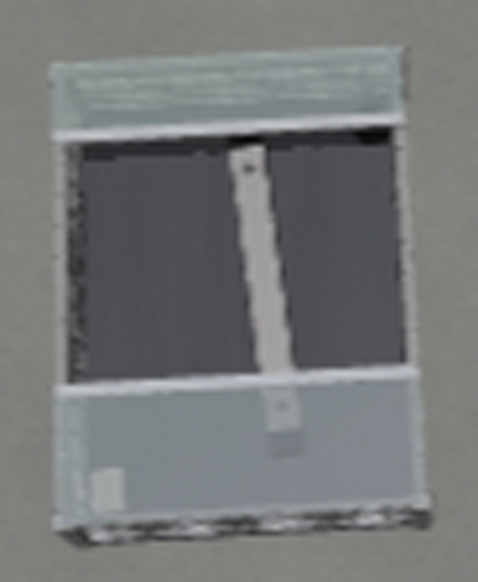

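View pics/sidec.png

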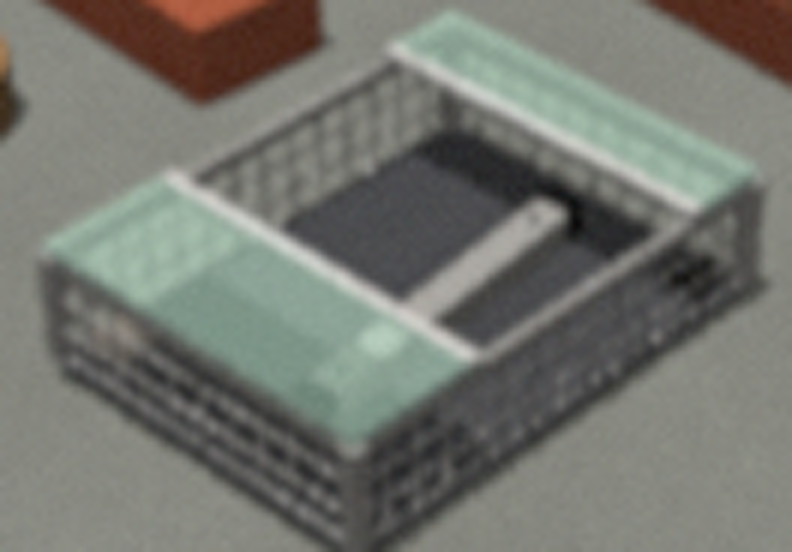

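```bash
python3 - <<'E'
from h import *
import cv2
p=np.load('top0.npz');im=p['p'];d=p['d']
vv,uu=np.mgrid[0:384,0:512]
W=dep('top',uu,vv,d);Z=W[...,2]
far=[];near=[];fo=[];no=[]
for u in range(190,245):
    col=Z[:,u]>60
    g=[v for v in range(140,205) if not col[v]]
    # gap: contiguous around v=175
    a=175
    while not col[a]: a-=1
    b=175
    while not col[b]: b+=1
    c=a
    while col[c]: c-=1
    e=b
    while col[e]: e+=1
    far.append(plane('top',u,a+.5,92)[:2]);near.append(plane('top',u,b-.5,92)[:2]);fo.append(plane('top',u,c+.5,92)[:2]);no.append(plane('top',u,e-.5,92)[:2])
for n,q in (('far',far),('near',near),('fo',fo),('no',no)):
    q=np.array(q);k=np.polyfit(q[:,1],q[:,0],1);k=np.polyfit(q[:,1],q[:,0],1,w=1/(1+np.abs(q[:,0]-np.polyval(k,q[:,1]))))
    print(n,'slope',k[0],'x at y=0',k[1],np.std(q[:,0]-np.polyval(k,q[:,1])), q[0],q[-1])
# left/right
L=[];Rr=[]
for v in list(range(138,146))+list(range(198,218)):
    us=[u for u in range(170,270) if Z[v,u]>75 and Z[v,u]<110]
    L.append(plane('top',us[0]-.5,v,92)[:2]);Rr.append(plane('top',us[-1]+.5,v,92)[:2])
for q in (L,Rr):
    q=np.array(q);k=np.polyfit(q[:,0],q[:,1],1);print('side',k,np.std(q[:,1]-np.polyval(k,q[:,0])))
m=(Z>28)&(Z<46)&(uu>212)&(uu<236)&(vv>149)&(vv<194)
q=np.array([plane('top',u,v,36)[:2] for v,u in np.argwhere(m)])
k=np.polyfit(q[:,0],q[:,1],1);print('rail y=',k,'n',len(q),q[:,0].min(),q[:,0].max(), Z[m].mean())
g=im.astype(int);
# by brightness
m=(g.min(2)>130)&(uu>212)&(uu<232)&(vv>149)&(vv<193)
q=np.array([plane('top',u,v,36)[:2] for v,u in np.argwhere(m)])
k=np.polyfit(q[:,0],q[:,1],1);print('rail bright y=',k,'n',len(q),q[:,0].min(),q[:,0].max())
print('end marks',plane('top',172+248/5.2,122+147/5.2,36),plane('top',172+286/5.2,122+430/5.2,36),plane('top',172+286/5.2,122+455/5.2,14))
print('side end',plane('side',180+555/6,130+205/6,36))
E
```

```text
far slope -0.10270011300732795 x at y=0 647.3609521154225 20.311367168807113 [629.99542812 169.77045307] [648.69776618 -15.14129745]
near slope -0.10007432829878592 x at y=0 484.63055394800506 1.0992324794626418 [467.89845521 155.67553749] [485.711755  -23.3736228]
fo slope -0.09778976650509955 x at y=0 705.7296889361658 38.02061582912003 [688.90053842 174.89246456] [707.93074828 -12.14947517]
no slope -0.09724345218724555 x at y=0 389.87638949883234 1.07574413843141 [374.18013268 147.52639183] [394.79164707 -27.96594275]
side [9.20256393e-02 1.37660855e+02] 2.3390495629125522e-14
side [   0.10062563 -100.3464613 ] 0.9259055726662906
rail y= [  0.19812894 -53.42089882] n 278 494.59072830748323 653.6378659475399 36.384308994082524
rail bright y= [  0.19517266 -50.21931062] n 244 498.0385669745569 653.4875174822516
end marks [652.26384453  74.61234279  36.        ] [453.51073443  35.93093763  36.        ] [440.83518585  36.91914241  14.        ]
side end [655.56604721  74.39180145  36.        ]
```

```bash
python3 - <<'E'
from h import *
import cv2
np.set_printoptions(precision=1,suppress=True)
print('mid',plane('top',222,178.4,25),plane('side',251.4,179.7,25),'far top',plane('top',219.9,146.9,25))
print('basket',plane('top',218.1,182.7,0),plane('side',249,185.8,0),'pn',plane('top',219.4,196.9,86),plane('side',228.8,172.2,86),'pf',plane('top',216.7,149.3,86),plane('side',269.2,151.8,86))
t=np.load('top0.npz');d=t['d']
W=dep('top',*np.meshgrid(range(0,100),range(100,225)),d[100:225,:100]); print('oven',np.percentile(W[...,2],99),W[W[...,2]>80].min(0))
# draw hypothesised basket/rail
def bx(o,yaw,pts):
    R=Ro.from_euler('z',yaw).as_matrix(); return np.array(o)+np.array(pts)@R.T
for c in('top','side'):
    im=np.load(c+'0.npz')['p'][:,:,::-1].copy();S=6
    o=(180,125) if c=='top' else (180,130)
    im=cv2.resize(im[o[1]:o[1]+100,o[0]:o[0]+130],None,fx=S,fy=S,interpolation=cv2.INTER_CUBIC)
    def dr(P,col):
        q=((proj(c,P)-o+.5)*S).astype(np.int32);cv2.polylines(im,[q.reshape(-1,1,2)],True,col,1)
    B=[541,71.4,0]
    dr(bx(B,.098,[[-65,-110,92],[-65,110,92],[100,110,92],[100,-110,92]]),(0,255,0))
    dr(bx(B,.098,[[-150,-110,14],[-150,110,14],[150,110,14],[150,-110,14]]),(255,255,0))
    for z in(-11,11): dr(bx([553.5,57,25],.1935,[[-115,-11,z],[115,-11,z],[115,11,z],[-115,11,z]]),(0,0,255))
    cv2.imwrite(f'pics/{c}ov.png',im)
E
```

```text
mid [550.6  60.7  25. ] [554.7  66.5  25. ] far top [669.4  76.1  25. ]
basket [540.9  76.6   0. ] [547.8  71.    0. ] pn [468.6  58.3  86. ] [475.2  82.5  86. ] pf [636.8  78.9  86. ] [647.3  83.2  86. ]
oven 160.4284983451748 [201.4 -77.5  80. ]
```

View pics/topov.png

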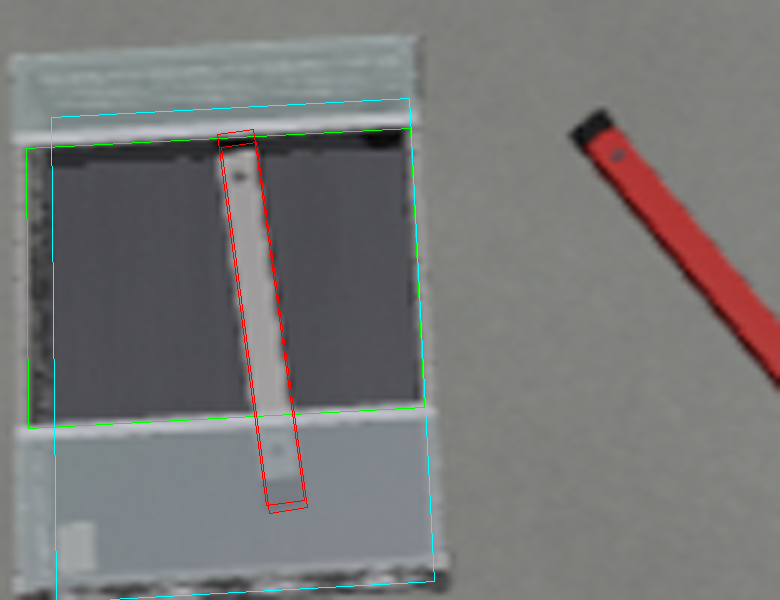

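View pics/sideov.png

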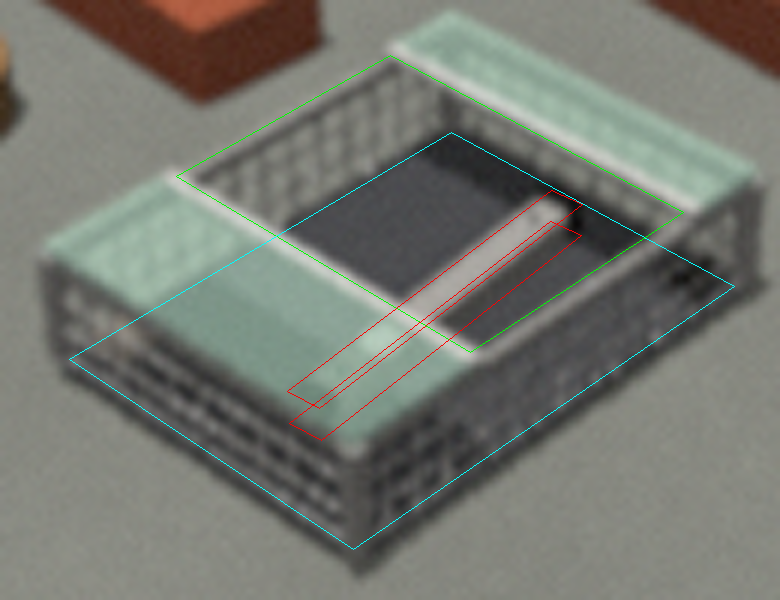

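```bash
python3 -m creep '[[[0,0,0,-0.085,1],[0,0,0,-0.085,1],[0,0,0,-0.085,1],[0,0,0,-0.085,1],[-0.0245,-0.054,0,0,1],[-0.0245,-0.054,0,0,1],[-0.0245,-0.054,0,0,1],[-0.0245,-0.054,0,0,1],[-0.0245,-0.054,0,0,1],[0,0,0,0,1]]]' 20
```

```text
time: 2.05
position: [384.2, 344.0, 304.2]
orientation: [-3.141, 0.001, -2.957]
force: [-0.7, 0.1, 0.6]
finger_gap: 85.3
```

```bash
python3 -m creep '[[[-0.024,-0.052,0,-0.006,1],[-0.024,-0.052,0,0,1],[-0.024,-0.052,0,0,1],[-0.024,-0.052,0,0,1],[-0.024,-0.052,0,0,1],[-0.024,-0.052,0,0,1],[0,0,0.05,0,1],[0,0,0.02,0,1],[0,0,0,0,1]]]'
python3 - <<'E'
from h import *
from cell import r,read_camera
import cv2
print(r.read_state())
for c in('top','side'):
    im=read_camera(c)[0][:,:,::-1]
    o=(160,80)
    cv2.imwrite(f'pics/{c}1.png',cv2.resize(im[o[1]:o[1]+150,o[0]:o[0]+170],None,fx=4,fy=4,interpolation=cv2.INTER_CUBIC))
E
```

```text
time: 3.18
position: [583.4, 70.5, 232.1]
orientation: [3.14, -0.004, -2.94]
force: [-0.2, 0.2, 0.6]
finger_gap: 85.5
{'time': 3.175, 'joint_pos': array([-6.98891177e-02,  5.69104909e-01,  1.59407578e+00,  4.08410339e-04,
        9.83022552e-01, -1.84239276e+00]), 'dq': array([ 0.00442399, -0.04064353, -0.03854362, -0.00346352,  0.00778732,
       -0.00057335]), 'effort': array([-3.82709038e-01, -4.17189038e+01, -1.42029324e+01, -1.41707607e-02,
       -4.94985189e-02,  2.36140302e-03]), 'position': array([583.42734295,  70.50625226, 232.06323076]), 'orientation': array([ 3.14002935, -0.00435072, -2.94010919]), 'force': array([-0.1814218 ,  0.16072772,  0.64537441]), 'torque': array([-0.02161537, -0.00540563,  0.02045922]), 'finger_gap': 85.5446446983408}
```

View pics/top1.png

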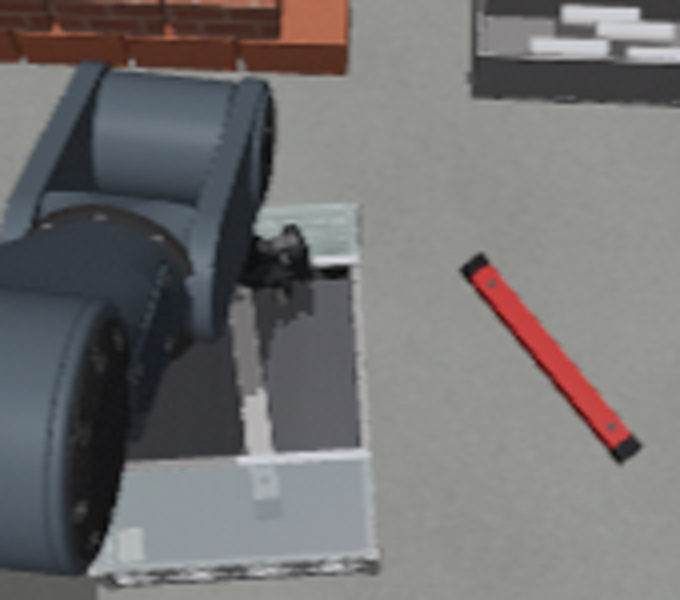

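View pics/side1.png

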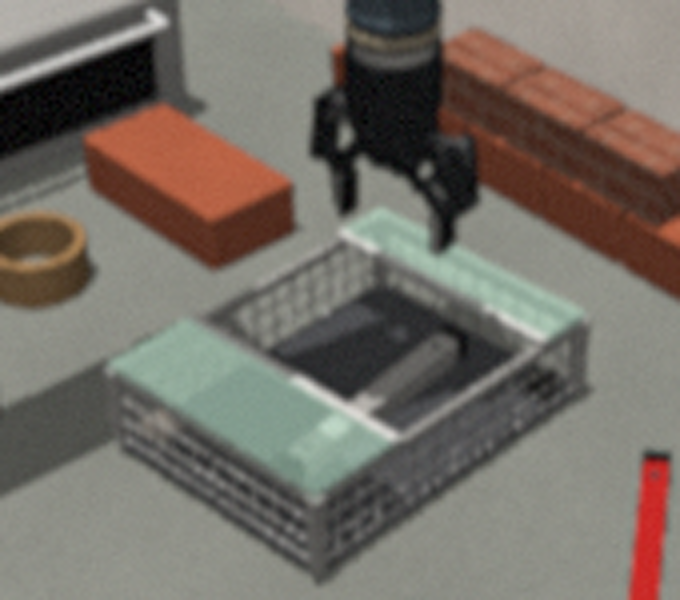

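```bash
python3 -m creep '[[[0,-0.0065,0.045,0,1],[0,0,0.045,0,1],[0,0,0.03,0,1],[0,0,0.016,0,1],[0,0,0.005,0,1],[0,0,0,0,1],[0,0,0,0,1]]]'
```

```text
time: 4.15
position: [586.6, 63.2, 94.2]
orientation: [-3.141, 0.002, -2.941]
force: [0.3, 0.6, 0.3]
finger_gap: 85.3
```

```bash
python3 -m creep '[[[0.003,0,0.004,0,0.5],[0,0,0,0,0],[0,0,0,0,0],[0,0,0,0,0],[0,0,0,0,0],[0,0,0,0,0]]]' 25; python3 -m creep '[[[0,0,0,0,0],[0,0,0,0,0]]]'
```

```text
time: 4.9
position: [583.0, 62.6, 89.1]
orientation: [3.142, 0.0, -2.941]
force: [-0.6, 0.7, 2.6]
finger_gap: 21.5
time: 5.15
position: [583.0, 62.6, 89.1]
orientation: [3.142, 0.0, -2.941]
force: [-1.3, 2.3, 4.0]
finger_gap: 21.1
```

```bash
python3 -m creep '[[[0,0,-0.01,0,0],[0,0,-0.01,0,0],[0,0,0,0,0],[0,0,0,0,0]]]' 
python3 - <<'E'
from h import *
from cell import r,read_camera
import cv2
print(r.read_state()['torque'])
for c in('side',):
    im=read_camera(c)[0][:,:,::-1]
    o=(180,110)
    cv2.imwrite(f'pics/{c}2.png',cv2.resize(im[o[1]:o[1]+110,o[0]:o[0]+140],None,fx=5,fy=5,interpolation=cv2.INTER_CUBIC))
E
```

```text
time: 5.65
position: [582.8, 62.5, 109.0]
orientation: [-3.142, -0.0, -2.941]
force: [-0.8, -0.5, -2.3]
finger_gap: 21.5
[ 0.02651847 -0.10456298 -0.0201402 ]
```

View pics/side2.png

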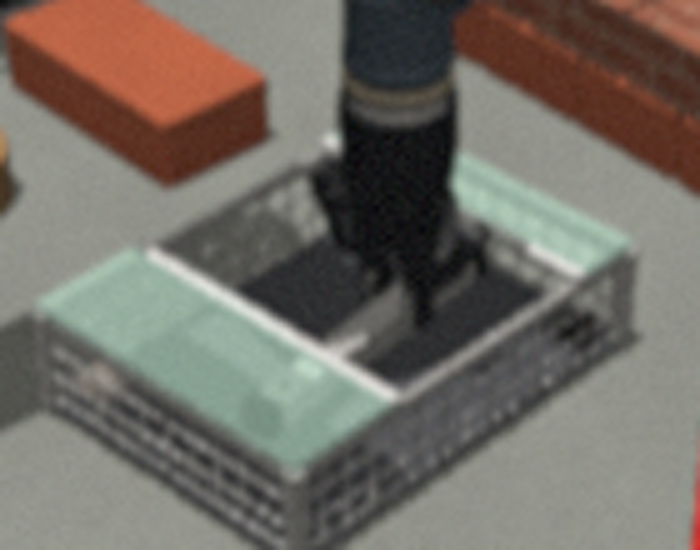

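```bash
python3 -m creep '[[[0.013,0,0,0,0],[0.012,0,0,0,0],[0.012,0,0,0,0],[0,0,0,0,0],[0,0,-0.005,0,0],[0,0,-0.005,0,0],[0,0,0,0,0],[0,0,0,0,0]]]' 
python3 - <<'E'
from h import *
from cell import r,read_camera
import cv2
print(r.read_state()['torque'])
for c in('side','top'):
    p,d=read_camera(c);im=p[:,:,::-1];np.savez(c+'3.npz',p=p,d=d)
    o=(180,110)
    cv2.imwrite(f'pics/{c}3.png',cv2.resize(im[o[1]:o[1]+120,o[0]:o[0]+150],None,fx=5,fy=5,interpolation=cv2.INTER_CUBIC))
E
```

```text
time: 6.7
position: [546.8, 55.2, 119.0]
orientation: [-3.141, 0.0, -2.941]
force: [-0.4, 0.2, -2.1]
finger_gap: 21.8
[ 0.05205345 -0.07882253 -0.02677738]
```

View pics/side3.png

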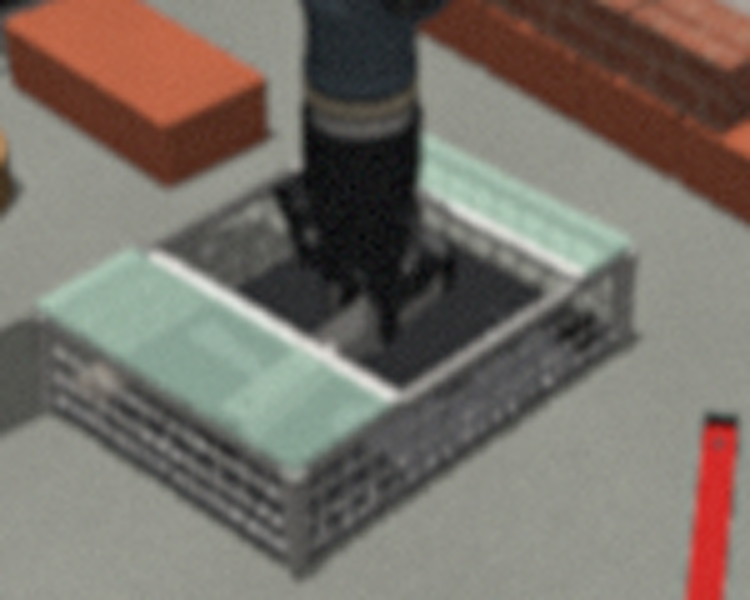

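View pics/top3.png

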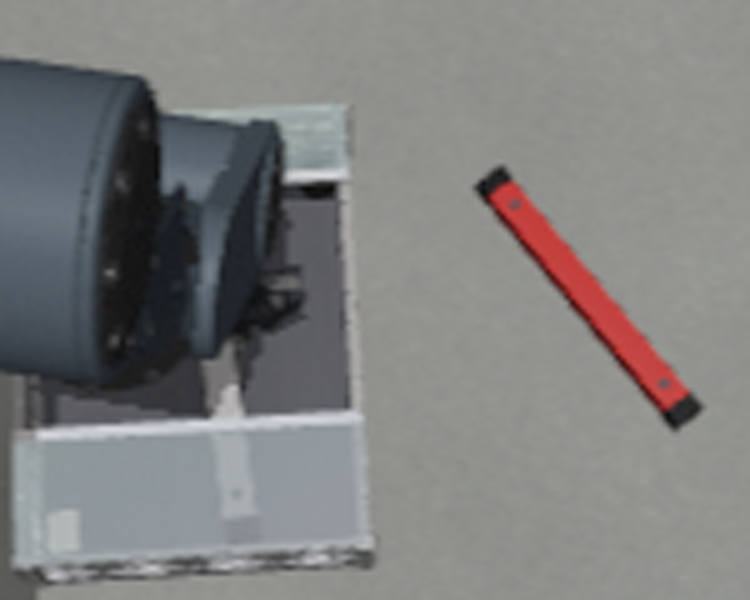

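```bash
python3 - <<'E'
from h import *
def b(P): 
    v=P-[541,72,0];c,s=np.cos(.098),np.sin(.098);return [round(v[0]*c+v[1]*s,1),round(-v[0]*s+v[1]*c,1),P[2]]
print(b(plane('side',180+455/5,110+258/5,66)),b(plane('top',180+240/5,110+540/5,66)), b(plane('top',180+240/5,110+540/5,45)))
t=np.load('top3.npz')
im=t['p'].astype(int);print(im[205:222,227].tolist())
E
```

```text
[np.float64(90.6), np.float64(-22.8), np.float64(66.0)] [np.float64(-142.8), np.float64(-31.2), np.float64(66.0)] [np.float64(-139.1), np.float64(-29.7), np.float64(45.0)]
[[167, 172, 176], [165, 171, 175], [161, 167, 170], [146, 152, 158], [151, 157, 162], [166, 171, 175], [167, 172, 176], [166, 171, 175], [151, 157, 163], [136, 142, 148], [138, 142, 148], [137, 142, 148], [136, 141, 146], [136, 141, 147], [166, 169, 174], [163, 167, 169], [134, 134, 136]]
```

```bash
python3 -m creep '[[[0,0,-0.006,0,0],[0,0,-0.006,0,0],[0,0,-0.004,0,0],[0,0,0,0,0]]]' 20;  python3 -m creep '[[[0,0,-0.003,0,0],[0,0,0,0,0]]]';  python3 -m creep '[[[0,0,-0.003,0,0],[0,0,0,0,0]]]';  python3 -m creep '[[[0,0,-0.003,0,0],[0,0,0,0,0]]]'
```

```text
time: 7.3
position: [546.9, 55.1, 135.5]
orientation: [-3.141, 0.001, -2.941]
force: [0.5, -0.2, -1.7]
finger_gap: 21.5
time: 7.55
position: [546.7, 55.1, 138.1]
orientation: [-3.141, 0.0, -2.941]
force: [0.7, 0.9, -2.2]
finger_gap: 21.6
time: 7.8
position: [546.4, 55.3, 140.8]
orientation: [3.141, -0.0, -2.941]
force: [0.2, 0.9, -3.9]
finger_gap: 22.1
time: 8.05
position: [546.4, 55.3, 143.9]
orientation: [3.141, -0.0, -2.941]
force: [-0.7, 0.2, -4.5]
finger_gap: 21.3
```

```bash
python3 -m creep '[[[0,0,-0.003,0,0],[0,0,-0.003,0,0],[0,0,0,0,0]]]';  python3 -m creep '[[[0,0,-0.003,0,0],[0,0,-0.003,0,0],[0,0,0,0,0]]]'
python3 - <<'E'
from h import *
from cell import r,read_camera
import cv2
print(r.read_state()['torque'])
for c in('side',):
    p,d=read_camera(c);im=p[:,:,::-1]
    o=(180,110)
    cv2.imwrite(f'pics/{c}4.png',cv2.resize(im[o[1]:o[1]+120,o[0]:o[0]+150],None,fx=5,fy=5,interpolation=cv2.INTER_CUBIC))
E
```

```text
time: 8.43
position: [546.5, 55.1, 150.2]
orientation: [-3.141, -0.0, -2.941]
force: [0.1, 0.9, -3.9]
finger_gap: 21.7
time: 8.8
position: [546.8, 55.0, 156.2]
orientation: [-3.141, 0.001, -2.941]
force: [-0.5, 0.3, -4.2]
finger_gap: 21.4
[ 0.0791306  -0.10250985 -0.01419154]
```

View pics/side4.png

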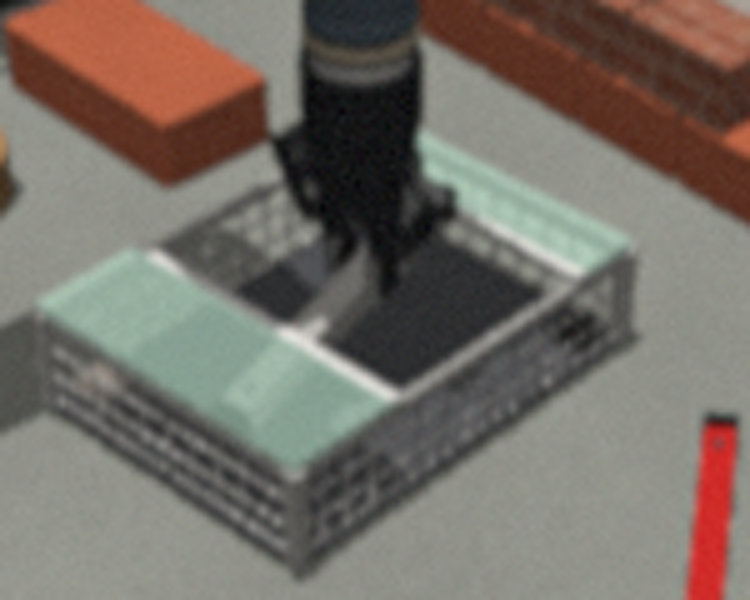

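```bash
python3 -m creep '[[[0,0,-0.004,0,0],[0,0,-0.004,0,0],[0,0,0,0,0]]]';  python3 -m creep '[[[0,0,-0.004,0,0],[0,0,-0.004,0,0],[0,0,0,0,0]]]'
python3 - <<'E'
from h import *
from cell import r,read_camera
import cv2
print(r.read_state()['torque'])
for c in('side','top'):
    p,d=read_camera(c);im=p[:,:,::-1];np.savez(c+'5.npz',p=p,d=d)
    o=(180,110)
    cv2.imwrite(f'pics/{c}5.png',cv2.resize(im[o[1]:o[1]+120,o[0]:o[0]+150],None,fx=5,fy=5,interpolation=cv2.INTER_CUBIC))
E
```

```text
time: 9.22
position: [547.0, 55.1, 164.4]
orientation: [-3.141, 0.001, -2.941]
force: [0.0, 0.0, -4.3]
finger_gap: 21.7
time: 9.6
position: [547.0, 55.2, 172.4]
orientation: [-3.141, 0.001, -2.941]
force: [0.6, 1.1, -3.3]
finger_gap: 21.4
[ 0.10869212 -0.19257187  0.03248174]
```

View pics/side5.png

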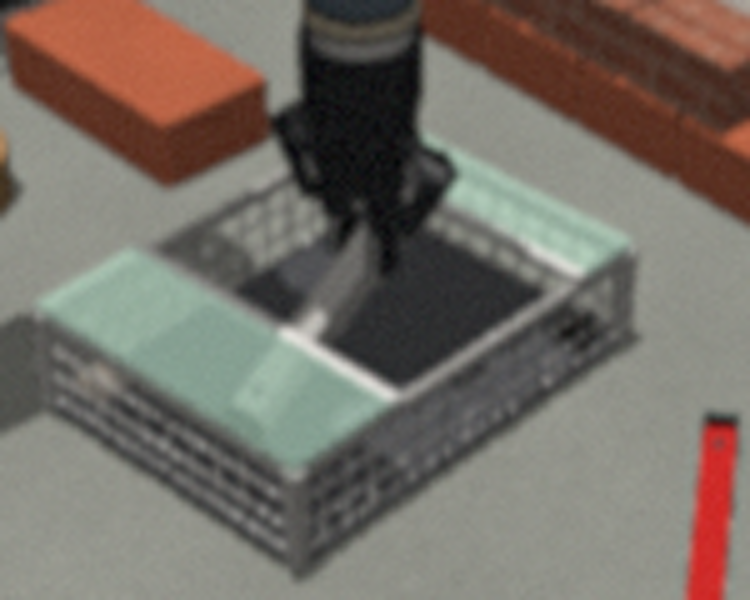

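View pics/top5.png

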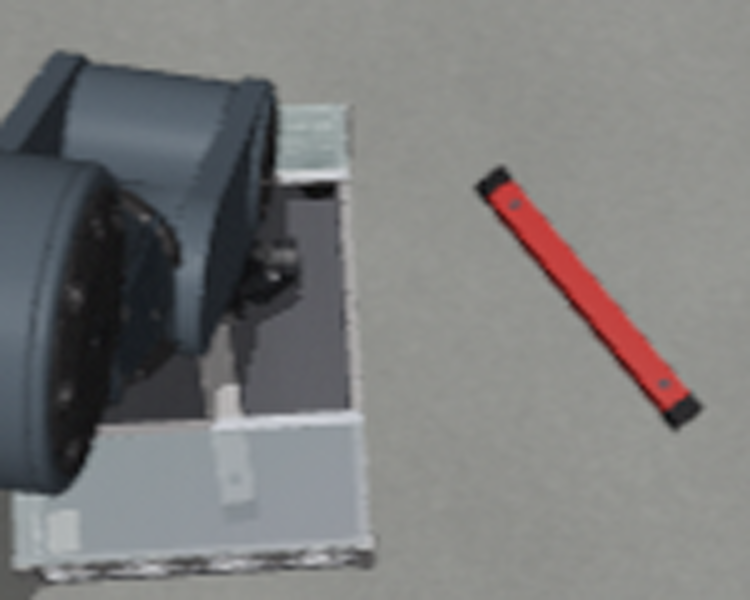

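```bash
python3 -m creep '[[[0,0,0,0,0],[-0.01,0,0,0,0],[-0.01,0,-0.003,0,0],[0,0,0,0,0]]]' 40;  python3 -m creep '[[[-0.012,0,-0.004,0,0],[-0.012,0,-0.004,0,0],[0,0,0,0,0]]]'; python3 -m creep '[[[-0.012,0,-0.004,0,0],[-0.012,0,-0.004,0,0],[0,0,0,0,0]]]'; python3 -m creep '[[[-0.012,0,-0.004,0,0],[-0.01,0,-0.004,0,0],[0,0,0,0,0]]]'
python3 - <<'E'
from h import *
from cell import r,read_camera
import cv2
print(r.read_state()['torque'])
for c in('side','top'):
    p,d=read_camera(c);im=p[:,:,::-1];np.savez(c+'6.npz',p=p,d=d)
    o=(180,110)
    cv2.imwrite(f'pics/{c}6.png',cv2.resize(im[o[1]:o[1]+120,o[0]:o[0]+150],None,fx=5,fy=5,interpolation=cv2.INTER_CUBIC))
E
```

```text
time: 10.2
position: [567.9, 59.2, 175.4]
orientation: [-3.141, 0.003, -2.941]
force: [-0.7, -0.5, -1.9]
finger_gap: 20.9
time: 10.58
position: [591.6, 64.0, 183.6]
orientation: [-3.141, 0.003, -2.941]
force: [0.6, 0.5, -1.4]
finger_gap: 20.8
time: 10.95
position: [615.0, 68.8, 191.6]
orientation: [-3.141, 0.003, -2.941]
force: [0.4, 0.4, -1.9]
finger_gap: 21.3
time: 11.32
position: [636.2, 73.1, 199.5]
orientation: [-3.141, 0.002, -2.941]
force: [0.1, -0.5, -2.3]
finger_gap: 21.2
[ 0.02763081 -0.05509883  0.00329445]
```

View pics/side6.png

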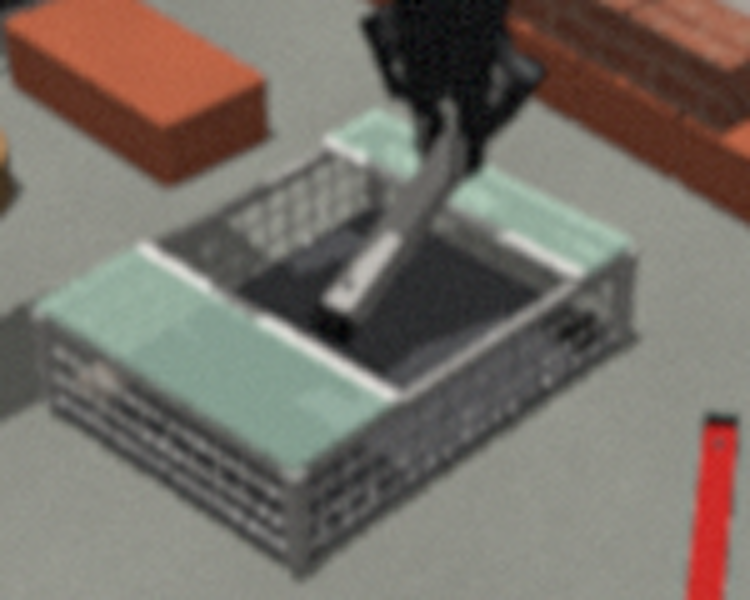

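View pics/top6.png

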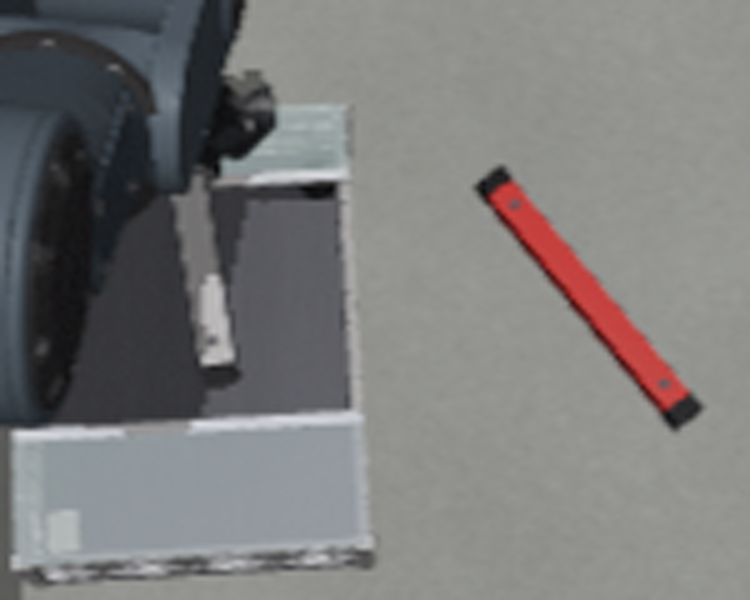

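```bash
python3 - <<'E'
from h import *
np.set_printoptions(precision=0,suppress=True,linewidth=200)
d=np.load('top6.npz')['d']
for v in (148,160,170,180,183,184,185,186): print(v,dep('top',np.arange(214,229),np.full(15,v),d[v,214:229])[:,2])
P=[dep('top',np.array(u),np.array(v),d[v,u]) for v in range(150,181) for u in range(217,228)];P=np.array(P);P=P[P[:,2]>45];k=np.polyfit(P[:,0],P[:,2],1);print(k,np.degrees(np.arctan(k[0])))
E
python3 -m creep '[[[0,0,-0.01,0,0],[0,0,-0.015,0,0],[0,0,-0.02,0,0],[0,0,-0.02,0,0],[0,0,-0.02,0,0],[0,0,-0.025,0,0],[0,0,-0.025,0,0],[0,0,-0.015,0,0],[0,0,-0.01,0,0],[0,0,0,0,0]]]' 60
```

```text
148 [489. 490. 491. 482. 136. 139. 136. 136.  10.  11.  14.  17.  15.  11.  17.]
160 [ 17.  14.  16. 122. 125. 122. 123. 119. 122. 119.  16.  18.  14.  14.  14.]
170 [ 16.  14.  16.  13.  17. 106. 106. 106. 108. 112. 105.  89.  11.  14.  15.]
180 [17. 15. 14. 18. 16. 17. 90. 99. 91. 97. 93. 92. 93. 12. 13.]
183 [16. 15. 18. 19. 13. 14. 15. 90. 92. 87. 89. 86. 89. 92. 11.]
184 [13. 15. 14. 14. 15. 12. 13. 85. 89. 89. 91. 90. 88. 83. 12.]
185 [16. 14. 13. 12. 16. 12. 16. 88. 89. 89. 88. 91. 87. 83. 15.]
186 [15. 10. 15. 13. 14. 16. 23. 86. 86. 84. 78. 87. 82. 84. 16.]
[ -1. 832.] -51.473536402946294
time: 12.68
position: [634.9, 73.1, 359.5]
orientation: [-3.141, 0.001, -2.941]
force: [0.4, 0.1, -2.6]
finger_gap: 20.5
```

```bash
python3 -m creep '[[[0,0,0,0,0],[0,0,0,0,0],[0,0,0,0,0],[0,0,0,0,0]]]'
python3 - <<'E'
from h import *
from cell import r,read_camera
import cv2
print(r.read_state())
for c in('side','top'):
    p,d=read_camera(c);im=p[:,:,::-1];np.savez(c+'7.npz',p=p,d=d)
    o=(60,20) if c=='top' else (130,0)
    cv2.imwrite(f'pics/{c}7.png',cv2.resize(im[o[1]:o[1]+220,o[0]:o[0]+260],None,fx=2.7,fy=2.7,interpolation=cv2.INTER_CUBIC))
np.set_printoptions(precision=0,suppress=True,linewidth=200)
for v in range(130,195,5): print(v,dep('top',np.arange(210,232),np.full(22,v),d[v,210:232])[:,2])
E
```

```text
time: 13.18
position: [634.8, 73.1, 358.6]
orientation: [3.141, -0.001, -2.941]
force: [-0.6, 0.2, -1.9]
finger_gap: 20.5
{'time': 13.175, 'joint_pos': array([-5.99901446e-02,  4.94485758e-01,  1.33098259e+00,  2.25924850e-05,
        1.31671577e+00, -1.83148261e+00]), 'dq': array([ 4.11290100e-05, -3.69889369e-03, -1.66290117e-03, -4.03218268e-04,
        2.25676062e-03,  3.92479840e-04]), 'effort': array([-2.80804430e-03, -4.56854188e+01, -2.02443177e+01, -1.32570643e-02,
        5.41586196e-02,  1.13327707e-05]), 'position': array([634.7643413 ,  73.07959258, 358.56518798]), 'orientation': array([ 3.14141908e+00, -5.65849285e-04, -2.94090215e+00]), 'force': array([-0.62681586,  0.16533194, -1.88881023]), 'torque': array([-0.04490141, -0.05985782, -0.02602514]), 'finger_gap': 20.493000052656186}
130 [602. 592. 294. 295. 295. 295. 294.   1.   0.  -5.  -2.   3.   0.  -3.   4.  -0.   1.   2.  -6.  -1.   2.  10.]
135 [291. 289. 293. 289. 290. 290. 288. 288.  94.  94.  95.  87.  92.  88.  95.  93.  94.  89.  94.  94.  96.  95.]
140 [ 93. 283. 286. 282. 285. 280. 285. 284. 272.  96.  92.
[... 428 characters left out ...]
. 261. 259. 259. 259. 260. 257. 260. 259.  19.  16.   9.  14.  10.  17.  14.  15.  15.  15.]
165 [ 13.  10.  16.   9.  20. 255. 252. 254. 255. 251. 249. 250. 246.  16.  16.  19.  16.  12.  12.  15.  13.   9.]
170 [ 14.  15.  10.  13.  20. 245. 249. 247. 246. 248. 248. 246. 249. 232.  11.  15.  12.  17.  17.  12.  16.  15.]
175 [19. 14. 22. 14. 10. 12. 13. 13. 12. 17. 15. 15. 14. 13. 13. 12. 10. 17. 11. 15. 15. 14.]
180 [15. 19. 11. 16. 16. 12. 16. 17. 12. 14. 13. 14. 12. 10. 14. 11. 14. 14. 17. 10. 21. 17.]
185 [13. 12. 16. 16. 11. 13. 18. 13. 12. 14. 18. 15. 14. 17. 17. 15.  9. 14. 14. 14. 12. 14.]
190 [11. 14. 16. 17. 14. 16. 12. 12. 12. 18. 12. 14. 16. 19. 12. 12. 13. 11. 12. 13. 16. 12.]
```

View pics/side7.png

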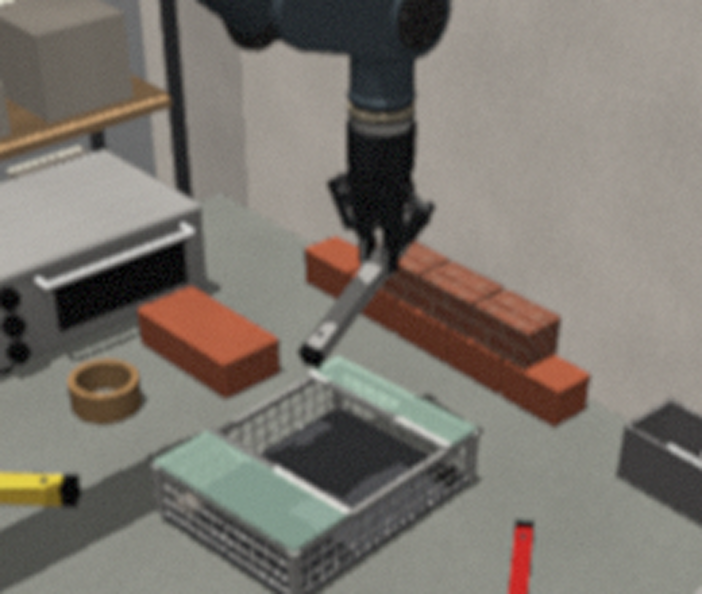

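View pics/top7.png

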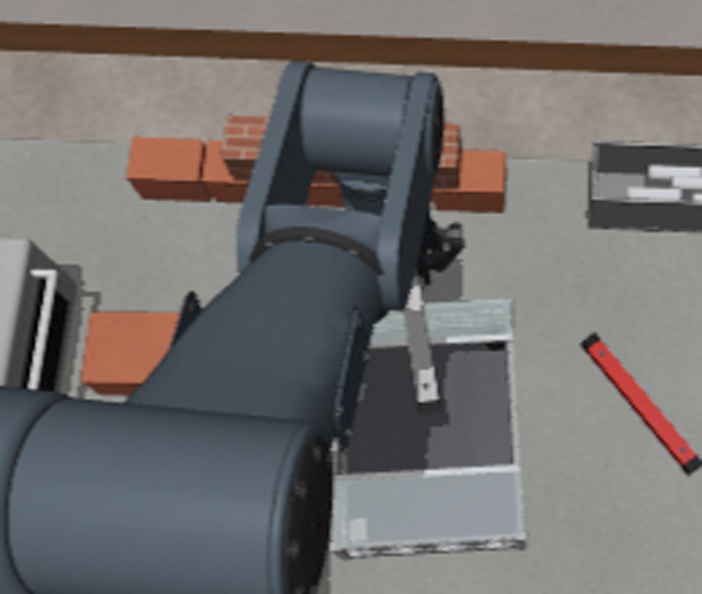

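The rail hangs tilted and steady in the gripper, well clear of everything. Its near end top reads about z 245 mm, so the end centre is at about 230, and the far end is higher. The clip, the foot, the tape and the brick look unmoved. Handing in.

```bash
python3 -c "
from cell import ticket
print(ticket.hand_in())"
```

```text
the job is handed in; nothing more can be done
None
```

The rail is out of the basket and held still in the gripper, and the job was handed in at about 13 s. No verdict was reported.

**What I did:**
1. I gripped the bare steel rail about 30 mm to the far side of its middle, at 20–25 N.
2. I lifted it and drew it back 37 mm so the far end cleared the far glass.
3. I raised it against the underside of the near glass until it pivoted in the pads. The wrist force showed about 2–3 N of contact on the glass.
4. I drew the tilted rail forward and up through the gap with a 40 N grip. I then lifted it straight up with a 60 N grip.

**Last checks:**
- **Tilt on the way:** I estimated about 24° from the lift geometry. The far end was about 143 mm up and the near end about 49 mm when the tilt was complete. Depth readings during the draw-out agree that the far end was high and the near end low. A straight-line fit I tried for the angle came out unusable because of background pixels.
- **Final height:** depth puts the lowest (near) end's centre about 230 mm above the table, against the 182 mm needed. The far end is higher.
- **Hold:** the finger opening is steady at 20.5 mm and the joints are practically still. The wrist shows about 2 N, in line with the rail's weight alone.
- **Bystanders:** the clip, foot, tape and brick look unmoved where they show in the pictures. The jar, wrench and carton were outside the final picture crops and the arm never went near them, so I did not check them again.

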